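# Stand a specimen panel up on the photo easel

## Robot

A 6-joint arm with a two-finger parallel gripper is mounted at the origin on a cart in front of the work surface, level with it; the furniture and walls round the work are solid. World frame = base frame: x ahead of the robot, y to its left, z up, the work surface at z = 0. Lengths are in m, angles in rad, forces in N, time in s.
With the tool pointing down it reaches from about 0.35 to 0.725 m from the base axis. Payload 6 kg.
Tool frame: the origin (TCP) lies midway between the tips of the shut fingers; the grasp point (between the pads) lies 19 mm behind it (ctrl.tcp_to_grasp is the distance from the TCP to the grasp point, in m); z points along the fingers, x is the direction in which the jaws open and shut, and the axes are right-handed (so a half turn about z gives the same grasp; the last joint's range is limited). The gripper opens to 85 mm and grips with 20 to 120 N. Pads are 22 mm wide; open, the fingers measure 114 mm over their backs; the gripper's body (76 mm by 85 mm) begins 54 mm behind the grasp point. The pads swing forward as they close: fully open they stand 13 mm farther back than shut.
Start: joints at [1.506, 0.04, 0.085, 0, -1.615, -0.334], TCP at [0.233, 0.553, 0.231] pointing down, gripper open.
Joint ranges: [-2.56, 2.56], [-1.29, 2.01], [-1.08, 1.49], [-3.29, 1.98], [-2.81, -0.18], [-2.99, 2.99]. Speed limits (rad/s): [2.57, 2.57, 3.01, 3.14, 3.14, 3.14].

## Interface

Orientations are given as [roll, pitch, yaw] about the fixed x, y, z axes, in that order (R = Rz(yaw) Ry(pitch) Rx(roll)).
In Python, from plant import ctrl gives the robot as it stands.
- The arm moves only by the shell command python3 -m handwheel 'ROWS' [FORCE]. ROWS is JSON, a list that holds one entry, the list of rows, each a list of 7 numbers: the shift along the tool's x, y, z in mm, then the turn, a rotation vector about the tool's x, y, z in rad, then the finger opening in mm, from 0 to 85.4. In form: [[[dx, dy, dz, ax, ay, az, jaw], ...]]. A call has 1 to 8 rows; each row shifts and turns the commanded pose from where the row before left it, along the tool's axes as they then stand; what a row does not reach is not made up. A row lasts 1/12 s, in which the tool goes at most 41.7 mm and 7.16 degrees, less where a joint would pass 70% of its speed; a pose out of reach is approached as far as the arm can. A call with a gripper value outside its range is refused whole. The fingers move at their own pace and stop on an object; FORCE is the grip in N (left out, the last holds). Time passes only in rows, so rows that do not move let the fingers close. It gives the time, the measured TCP pose, the force and the opening at its end, in the units of the state.
- ctrl.get_obs(): the state, without advancing time (a new reading comes with each control period).
- ctrl.grab_frame(name): name is "scene" or "top" or "wrist"; returns the picture (480x640x3 uint8, blue, green, red); there is no depth.
- ctrl.calibration(name): a dict with "fx", "fy", "cx", "cy" (pixels), "xyz" and "attitude" of the camera in the world; the wrist camera has in their place "hand_eye" (4x4, takes a point from camera to tool coordinates, whose origin is the TCP and whose axes are the tool frame's). Camera axes: x right, y down, z forward; pixel columns grow to the right and rows downward; lengths in m; the calibration is good to about 2 mm. The wrist camera is an equidistant fisheye: a pixel r from the principal point sees the ray r / f radians off the axis. A picture is of the moment at which its call begins: read the wrist's pose just before it. calibration takes no time and is no camera call.
- ctrl.finish_job(): hands the job in, once; it reports no verdict.
The state is a dict: "t": time; "joints": joint angles; "joint_velocities": joint speeds; "joint_torque": joint torques, N m; "position": TCP position; "tool_rot": TCP orientation; "contact_force": force on the tool from outside, world axes, zero at the start; "ft_torque": the same for the moment, N m; "finger_gap": finger opening in m.
Only numpy, scipy, OpenCV 4.12 (cv2) and the standard library are available. Lean on these libraries where they do the work, as an engineer would, in place of code of your own. Each camera call takes 0.05 s, during which the arm holds its last target.

## Task

The square specimen panel lies face down on the photo easel's two rails. Slide it along the rails until its edge meets the foot of the black backrest, then push up its opposite, free edge so that it pivots on its foot without being lifted off the easel, until it stands leaning flat against the backrest with its fossil face showing. Then swing the orange keeper arm fully across in front of the panel's foot; leave the things round the easel where they are.

Things in the scene. Friction and masses are not known exactly. Their poses are not given: they have to be found in the camera images.
- easel: Fixed aluminium photo easel. Origin on the table under the foot line of the black backrest, midway across; +x runs along the rails to the backrest (at the start towards the robot's right, give or take), z up. Two rails 18 mm wide at y = -62 and +62 mm, tops 50 mm above the table, run from x = -135 mm to the backrest foot at x = 0; between them it is open down to the table for x < -25 mm
- backrest_foot (a point): Middle of the line, at rail height (50 mm), where the black backrest starts; axes as the easel. The backrest is 150 mm wide, 125 mm long and leans back 12 degrees from upright (its front face goes towards +x as it rises)
- panel_center (a point): Centre of the loose specimen panel: stiff plaster plate 150 x 150 x 12 mm, about 0.36 kg, brown back up at the start. Its x points from the free edge to the foot edge (easel +x within 0.1 rad at the start), z is its thickness, up at the start; edges at x = -75 and +75 mm, face at z = -6 mm. It starts flat on the rails, foot edge 10 to 40 mm short of the backrest foot
- panel_foot (a point): Middle of the panel's lower foot edge (where its face meets the edge next to the backrest), on which it pivots and finally stands; axes as panel_center
- keeper (a joint): Angle of the orange keeper arm on its upright pivot, at easel x = -30, y = +118 mm. 0: the arm points to easel -x; 1.57 (hard stop): to easel -y, across the rails in front of the panel's foot; negative: outward. It starts between -0.4 and 0.05 and stays where left; about 0.6 N at the knob moves it. Between 0.1 and 1.57 it is in the panel's way
- keeper_knob (a point): Centre of the black knob at the free end of the keeper arm, 104 mm from the pivot: an upright cylinder 18 mm across and 32 mm high, centre 75 mm above the table. The orange arm is 12 mm wide, 59 to 71 mm above the table; it moves level
- tape_roll: Bystander: masking tape roll lying flat, 84 mm across, 19 mm high, behind the backrest
- putty_tin: Bystander: small white tin with red lid, 62 mm across, 26 mm high, beside the easel, on the robot's side
- glue_bottle: Bystander: standing glue bottle with orange nozzle, 45 mm across, 121 mm high, behind the backrest
- rib_piece: Bystander: brown rib piece lying flat, 22 x 103 x 16 mm, at the robot's left
- maxilla: Bystander: face bones in rough matrix, 67 x 106 x 53 mm, at the robot's left
- block_skull: Bystander: skull half, 106 x 132 x 104 mm, at the robot's left
- panel_free_edge (a point): Middle of the panel's lower free edge (where its face meets the edge away from the backrest); axes as panel_center. With the panel home it stands 15 mm out beyond the rails' open ends. Two bone pieces up to 16 mm high are glued to the face, 50 to 120 mm from this edge, within 40 mm of the middle; the first 50 mm is bare

How it is judged:
On the way, in this order (a step that is already met when the one before it is completed fails the run):
1. the panel, still nearly flat, has its foot edge against the foot of the backrest (x of panel_foot in the frame of easel above -0.006 m and angle between panel_center's own z axis and vertical below 0.4 rad), for 0.1 s.
2. the panel stands on its foot edge, leaning back on the backrest (angle between panel_center's own z axis and vertical above 1.68 rad and x of panel_foot in the frame of easel above -0.03 m), for 0.2 s.
3. the keeper arm is across in front of the panel's foot (value of joint keeper above 1.4 rad), for 0.2 s.
At the end, for the whole second after the job is handed in: Panel on its foot edge on the rails, leaning on the backrest (turned 96 to 109 degrees from flat), foot within 30 mm of the backrest foot and 35 mm of the easel's middle, square within 0.15 rad; keeper arm past 1.4 rad, at rest (all of step 2 and angle between panel_center's own z axis and vertical below 1.9 rad and angle between the y axis of panel_center and the y axis of easel, either way round below 0.15 rad and y of panel_foot in the frame of easel between -0.035 and 0.035 m and z of panel_foot in the frame of easel between 0.04 and 0.06 m and value of joint keeper above 1.4 rad and velocity of joint keeper below 0.1 rad/s); the robot touches nothing.
It fails at once if the panel's foot edge is lifted off the easel (more than 25 mm above the rails) or falls off the rails (z of panel_foot in the frame of easel above 0.075 m or z of panel_foot in the frame of easel below 0.03 m).
It fails at once if a bystander is moved by more than 30 mm (distance of any of tape_roll, putty_tin, glue_bottle, rib_piece, maxilla, block_skull from where it was at the start of the episode above 0.03 m).
It also fails if it takes over 62 s, if anything falls off the work surface, if the arm or the gripper's body presses on something with over 40 N, if the wrist force passes 120 N, or if a joint passes its speed limit or range.

## Working session

There is one attempt and no reset: what is moved stays moved. The work goes in short steps, Python scripts to look and compute and a shell command to move; the robot and the scene stay as the last step left them, time stands still between calls to the robot, and variables do not carry over. Pictures are saved under pics/ and viewed, and the job is handed in when it is done.

```bash
ls; mkdir -p pics
python3 - <<'E'
from plant import ctrl
import cv2
print(ctrl.get_obs())
for n in ("scene","top"):
    cv2.imwrite(f"pics/{n}0.png",ctrl.grab_frame(n)); print(n,ctrl.calibration(n))
print(ctrl.calibration("wrist"))
E
```

```text
pics
{'t': 0.0, 'joints': array([ 1.50574564e+00,  4.08097140e-02,  8.38058858e-02, -4.60434343e-04,
       -1.61551909e+00, -3.33726700e-01]), 'joint_velocities': array([-8.29387425e-04, -4.94632999e-06, -6.34052176e-04, -2.52753168e-04,
        1.44524773e-03,  3.81217180e-04]), 'joint_torque': array([ 8.84090132e-04, -3.68189406e+01,  3.47414124e+01,  6.93194434e+00,
       -5.36479609e-03,  1.31627147e-05]), 'position': array([0.23275762, 0.55264929, 0.23027799]), 'tool_rot': array([-3.14146171e+00, -1.78201441e-03, -1.96955365e+00]), 'contact_force': array([-0.81790173, -0.41277603,  1.05026977]), 'ft_torque': array([ 0.01909   , -0.00985877, -0.01854857]), 'finger_gap': 0.0854397109167655}
scene {'fx': 503.89695629719415, 'fy': 503.89695629719415, 'cx': 326.3600950248035, 'cy': 249.50000242132663, 'xyz': array([-0.0539689 , -0.37795063,  0.90298956]), 'attitude': array([-2.42688812,  0.0107699 , -0.89516676])}
top {'fx': 440.42673944548403, 'fy': 440.42673944548403, 'cx': 318.5622000658711, 'cy': 245.5117481708149, 'xyz': array([0.43148922, 0.08875285, 1.05341649]), 'attitude': array([-3.08127601,  0.0045665 , -1.59035119])}
{'fx': 371.64829954431775, 'fy': 371.64829954431775, 'cx': 321.961030465513, 'cy': 246.27731275861439, 'hand_eye': array([[ 9.99999278e-01, -8.48884629e-04,  8.50206108e-04,
        -9.12347598e-06],
       [ 5.69552457e-04,  9.58035819e-01,  2.86647946e-01,
        -7.34824207e-02],
       [-1.05785894e-03, -2.86647255e-01,  9.58035611e-01,
        -1.42887247e-01],
       [ 0.00000000e+00,  0.00000000e+00,  0.00000000e+00,
         1.00000000e+00]])}
```

View pics/top0.png

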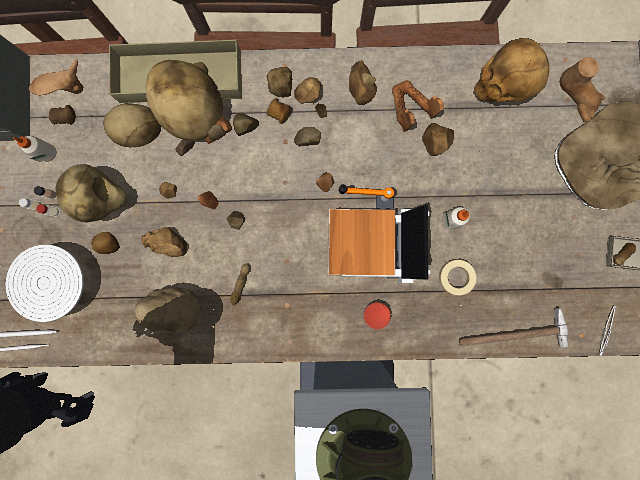

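View pics/scene0.png

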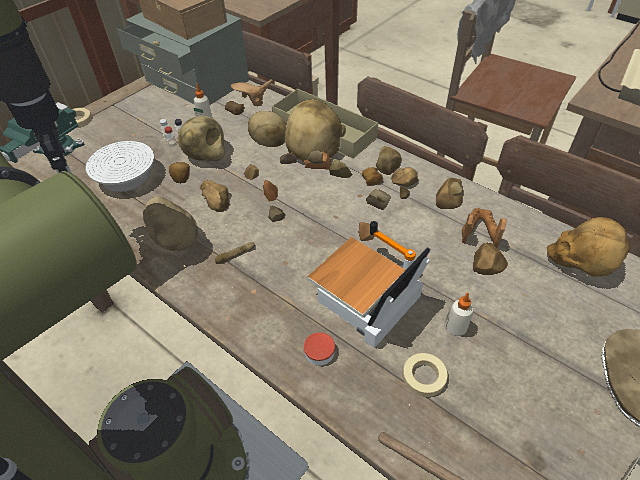

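```bash
cat > h.py <<'E'
import numpy as np, cv2
from plant import ctrl
from scipy.spatial.transform import Rotation as R
def ray(cam,uv):
    c=ctrl.calibration(cam); d=np.array([(uv[0]-c['cx'])/c['fx'],(uv[1]-c['cy'])/c['fy'],1.])
    return np.array(c['xyz']),R.from_euler('xyz',c['attitude']).as_matrix()@d
def plane(cam,uv,z):
    o,d=ray(cam,uv); return o+d*(z-o[2])/d[2]
def proj(cam,p):
    c=ctrl.calibration(cam); q=R.from_euler('xyz',c['attitude']).as_matrix().T@(np.array(p)-c['xyz'])
    return np.array([c['fx']*q[0]/q[2]+c['cx'],c['fy']*q[1]/q[2]+c['cy']])
def toolmat(o): return R.from_euler('xyz',o['tool_rot']).as_matrix()
E
python3 - <<'E'
from h import *
img=cv2.imread('pics/top0.png'); hsv=cv2.cvtColor(img,cv2.COLOR_BGR2HSV)
roi=np.zeros(img.shape[:2],np.uint8); roi[170:300,310:450]=1
m=cv2.inRange(hsv,(5,110,90),(20,220,255))*roi
cs,_=cv2.findContours(m,cv2.RETR_EXTERNAL,cv2.CHAIN_APPROX_NONE)
for c in sorted(cs,key=cv2.contourArea)[-2:]:
    b=cv2.boxPoints(cv2.minAreaRect(c)); print(cv2.contourArea(c),b.tolist())
    if cv2.contourArea(c)>2000:
        P=[plane('top',p,.062) for p in b]
    else: P=[plane('top',p,.071) for p in b]
    print(np.round(P,4), np.round(np.mean(P,0),4),[np.linalg.norm(P[i]-P[i-1]).round(4) for i in range(4)])
v=img[165:320,310:450]; cv2.imwrite('pics/top0z.png',cv2.resize(v,None,fx=5,fy=3.8*5/3.8 if 0 else 3.8,interpolation=cv2.INTER_CUBIC)[:600])
s=cv2.imread('pics/scene0.png')[210:380,290:480]; cv2.imwrite('pics/sc0z.png',cv2.resize(s,None,fx=3.5,fy=3.5,interpolation=cv2.INTER_CUBIC))
E
```

```text
168.5 [[315.1470642089844, 178.91175842285156], [328.5293884277344, 170.88233947753906], [336.5588073730469, 184.2646942138672], [323.1764831542969, 192.2941131591797]]
[[0.6415 0.0968 0.071 ]
 [0.6592 0.0663 0.071 ]
 [0.6283 0.0488 0.071 ]
 [0.6107 0.0793 0.071 ]] [0.6349 0.0728 0.071 ] [np.float64(0.0354), np.float64(0.0353), np.float64(0.0355), np.float64(0.0352)]
4161.0 [[329.0, 209.0], [394.0, 209.0], [394.0, 274.0], [329.0, 274.0]]
[[ 0.5738  0.0668  0.062 ]
 [ 0.5709 -0.0803  0.062 ]
 [ 0.424  -0.0759  0.062 ]
 [ 0.4269  0.0699  0.062 ]] [ 0.4989 -0.0049  0.062 ] [np.float64(0.147), np.float64(0.1472), np.float64(0.1469), np.float64(0.1459)]
```

View pics/top0z.png

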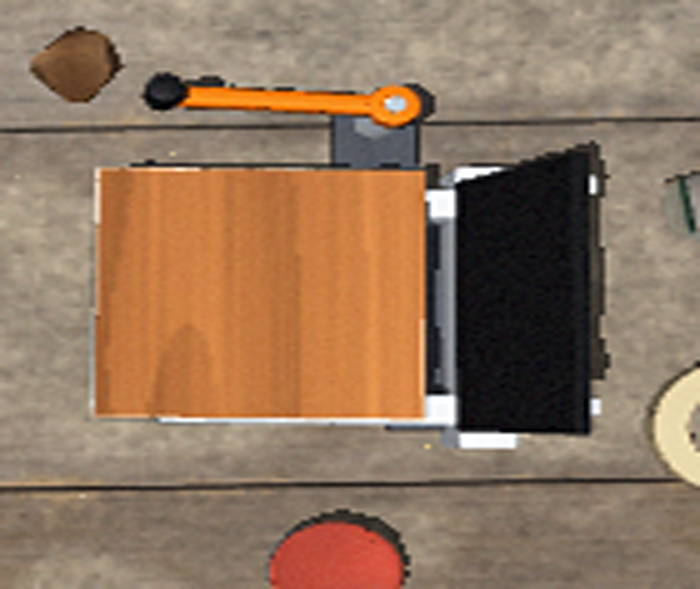

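View pics/sc0z.png

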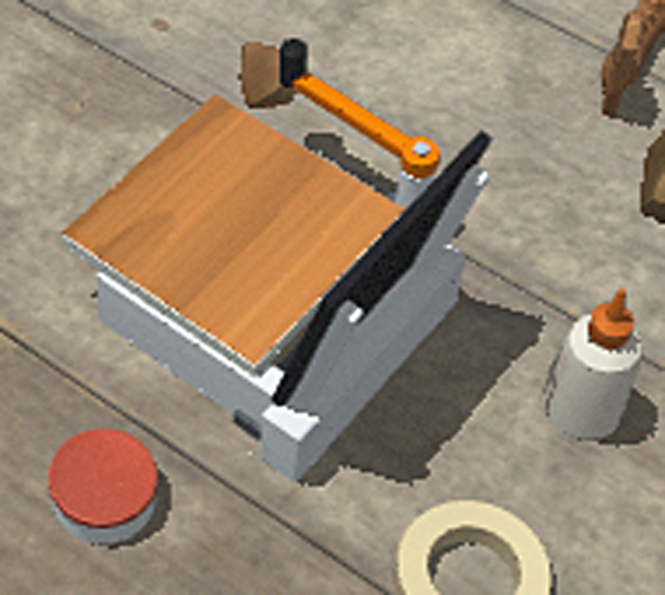

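Run:
```python
from h import *
z=lambda a,b:(310+a/5,165+b/3.8)
for n,p,h in [("footfar",z(457,184),.05),("footnear",z(457,432),.05),("topfar",z(584,147),.05+.1223),("topnear",z(589,432),.1723),("pivot",z(397,103),.075),("knobtop",z(165,91),.091)]:
    print(n,np.round(plane('top',p,h),4))
f=lambda a,b:(290+a/3.5,210+b/3.5)
for n,p,h in [("s footnear",f(278,402),.05),("s topfar",f(487,133),.1723),("s pivot",f(421,150),.075),("knobtop",f(294,44),.091),("pan1",f(214,96),.062),("pan2",f(62,233),.062),("pan3",f(252,362),.062),("tin",f(105,472),.026)]:
    print(n,np.round(plane('scene',p,h),4))
print(plane('top',(377,315),.026))
```

```text
footfar [ 0.562 -0.099  0.05 ]
footnear [ 0.413  -0.0944  0.05  ]
topfar [ 0.5648 -0.1278  0.1723]
topnear [ 0.4142 -0.1246  0.1723]
pivot [ 0.6073 -0.069   0.075 ]
knobtop [0.6136 0.0357 0.091 ]
s footnear [ 0.4164 -0.0986  0.05  ]
s topfar [ 0.5608 -0.128   0.1723]
s pivot [ 0.6056 -0.07    0.075 ]
knobtop [0.6184 0.0357 0.091 ]
pan1 [0.5725 0.0641 0.062 ]
pan2 [0.4264 0.0691 0.062 ]
pan3 [ 0.4223 -0.0755  0.062 ]
tin [ 0.3312 -0.041   0.026 ]
[ 0.32990415 -0.0397968   0.026     ]
```

```bash
python3 -m handwheel '[[[23,-32,0,0,0,0,60],[23,-32,0,0,0,0,50],[23,-32,0,0,0,0,50],[23,-32,0,0,0,0,50],[23,-32,0,0,0,0,50],[23,-32,0,0,0,0,50],[23,-32,0,0,0,0,50],[23,-32,0,0,0,0,50]]]' 40
python3 -m handwheel '[[[23,-32,0,0,0,0,50],[23,-32,0,0,0,0,50],[23,-32,0,0,0,0,50],[23,-32,0,0,0,0,50],[23,-32,0,0,0,0,50],[0,0,0,0,0,0.12,50],[0,0,0,0,0,0.12,50],[0,0,0,0,0,0.12,50]]]'
python3 -m handwheel '[[[0,0,0,0,0,0.12,50],[0,0,0,0,0,0.12,50],[0,0,0,0,0,0.12,50],[0,0,0,0,0,0.12,50],[0,0,0,0,0,0.12,50],[0,0,0,0,0,0.12,50],[0,0,0,0,0,0.12,50],[0,0,0,0,0,0,50]]]'
python3 -c "
from h import *
print(ctrl.get_obs())"
```

```text
t: 0.77
position: [0.3978, 0.2821, 0.2311]
tool_rot: [3.141, -0.0, -1.969]
contact_force: [1.1, 0.6, -0.2]
finger_gap: 0.0501
t: 1.43
position: [0.5004, 0.1147, 0.2307]
tool_rot: [3.141, -0.001, -2.338]
contact_force: [-0.1, 0.9, 0.7]
finger_gap: 0.0502
t: 2.1
position: [0.5, 0.1158, 0.2309]
tool_rot: [-3.141, -0.001, 3.109]
contact_force: [-0.8, -0.8, -0.2]
finger_gap: 0.0498
{'t': 2.1, 'joints': array([ 6.20309701e-01, -1.91328515e-01, -1.34738350e-01, -1.85268929e-04,
       -1.62822931e+00, -6.52564860e-01]), 'joint_velocities': array([0.00282222, 0.00065983, 0.0014512 , 0.00147516, 0.00076293,
       0.21045215]), 'joint_torque': array([-9.48004250e-03, -2.51031500e+01,  3.47724509e+01,  6.94088191e+00,
       -2.25652926e-03, -1.71302207e+00]), 'position': array([0.50002581, 0.11579566, 0.23085376]), 'tool_rot': array([-3.14122784e+00, -7.81961417e-04,  3.10934791e+00]), 'contact_force': array([-0.8265077 , -0.84148218, -0.18434326]), 'ft_torque': array([-0.03458646,  0.02259425, -0.03845588]), 'finger_gap': 0.04975917328625242}
```

```bash
python3 -m handwheel '[[[0,0,36,0,0,0,50],[0,0,36,0,0,0,50],[0,0,36,0,0,0,50],[0,0,36,0,0,0,50],[0,0,30,0,0,0,50],[0,0,10,0,0,0,50],[0,0,0,0,0,0,50]]]'
python3 -m handwheel '[[[0,-12,0,0,0,0,50],[0,-8,0,0,0,0,50],[0,-4,0,0,0,0,50],[0,-4,0,0,0,0,50],[0,-2,0,0,0,0,50],[0,0,0,0,0,0,50]]]'
python3 - <<'E'
from h import *
cv2.imwrite('pics/t1.png',cv2.resize(ctrl.grab_frame('top')[165:320,310:450],None,fx=5,fy=3.8,interpolation=cv2.INTER_CUBIC))
cv2.imwrite('pics/w1.png',ctrl.grab_frame('wrist'))
E
```

```text
t: 2.68
position: [0.4985, 0.1149, 0.0444]
tool_rot: [-3.139, -0.005, 3.116]
contact_force: [-0.4, -0.3, 0.6]
finger_gap: 0.0499
t: 3.18
position: [0.4997, 0.0855, 0.048]
tool_rot: [3.141, 0.001, 3.113]
contact_force: [-0.3, -0.5, 0.2]
finger_gap: 0.05
```

View pics/t1.png

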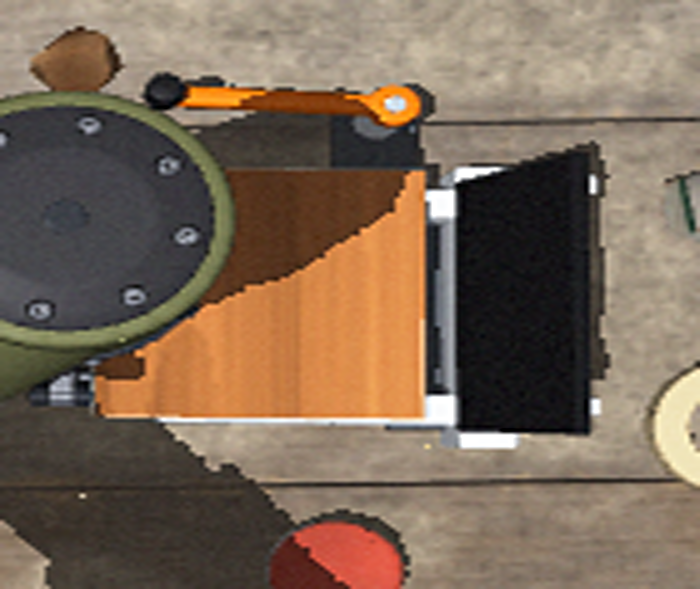

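View pics/w1.png

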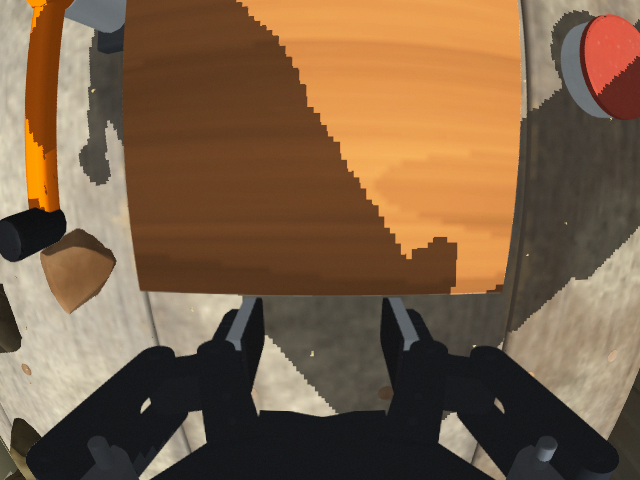

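```bash
python3 -m handwheel '[[[0,-3,0,0,0,0,50],[0,-3,0,0,0,0,50],[0,-3,0,0,0,0,50],[0,-3,0,0,0,0,50],[0,0,0,0,0,0,50]]]'
python3 -m handwheel '[[[0,-2,0,0,0,0,50],[0,-2,0,0,0,0,50],[0,-2,0,0,0,0,50],[0,0,0,0,0,0,50]]]'
python3 - <<'E'
from h import *
cv2.imwrite('pics/t2.png',cv2.resize(ctrl.grab_frame('top')[165:320,310:450],None,fx=5,fy=3.8,interpolation=cv2.INTER_CUBIC))
E
```

```text
t: 3.7
position: [0.4991, 0.0735, 0.0474]
tool_rot: [-3.142, 0.0, 3.114]
contact_force: [0.1, 0.6, -0.4]
finger_gap: 0.05
t: 4.03
position: [0.4989, 0.0675, 0.0474]
tool_rot: [-3.141, 0.0, 3.113]
contact_force: [0.1, 0.8, 0.7]
finger_gap: 0.0501
```

View pics/t2.png

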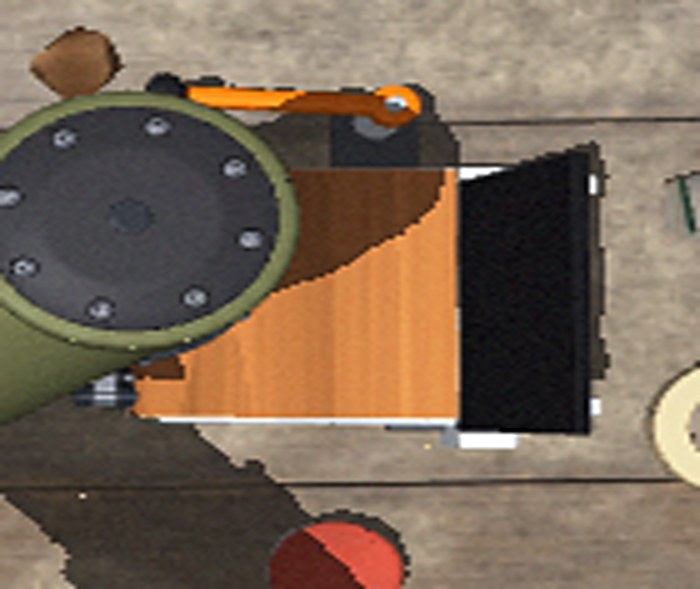

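```bash
python3 -m handwheel '[[[0,-2,0,0,0,0,50],[0,0,0,0,0,0,50],[0,0,0,0,0,0,50]]]'
python3 -m handwheel '[[[0,-2,0,0,0,0,50],[0,0,0,0,0,0,50],[0,0,0,0,0,0,50]]]'
```

```text
t: 4.33
position: [0.4989, 0.0671, 0.0474]
tool_rot: [3.139, 0.0, 3.114]
contact_force: [-1.1, 6.5, 1.1]
finger_gap: 0.0499
t: 4.58
position: [0.499, 0.067, 0.0474]
tool_rot: [3.136, 0.001, 3.114]
contact_force: [-1.9, 14.9, 0.7]
finger_gap: 0.0497
```

```bash
python3 -m handwheel '[[[0,10,0,0,0,0,50],[4,20,0,0,0,0,50],[0,10,0,0.1,0,0,50],[0,0,0,0.12,0,0,50],[0,0,0,0.12,0,0,50],[0,0,0,0.12,0,0,50],[0,0,0,0.12,0,0,50],[0,0,0,0.12,0,0,50]]]'
python3 -m handwheel '[[[0,0,0,0.085,0,0,50],[0,0,0,0,0,0,50]]]'
python3 - <<'E'
from h import *
o=ctrl.get_obs(); print(o['joints'],toolmat(o).round(3))
ex=np.array([-.028,-1,0]);ey=np.array([1,-.028,0]);O=np.array([.489,-.096,0])
p=o['position']-O; print('easel',p@ex,p@ey,p[2])
cv2.imwrite('pics/s3.png',ctrl.grab_frame('scene'))
E
```

```text
t: 5.25
position: [0.4964, 0.1045, 0.0485]
tool_rot: [-2.435, 0.003, 3.115]
contact_force: [-0.3, 0.2, 1.0]
finger_gap: 0.0503
t: 5.42
position: [0.4948, 0.1038, 0.0446]
tool_rot: [-2.345, -0.004, 3.116]
contact_force: [-0.4, -0.9, -0.7]
finger_gap: 0.0503
[ 0.90529837  0.23014085 -0.39764016  0.43941098 -1.62557458 -1.0627391 ] [[-1.     0.015 -0.021]
 [ 0.025  0.699 -0.715]
 [ 0.004 -0.715 -0.699]]
easel -0.19994174053915087 0.00021483584817945421 0.04456580091585226
```

View pics/s3.png

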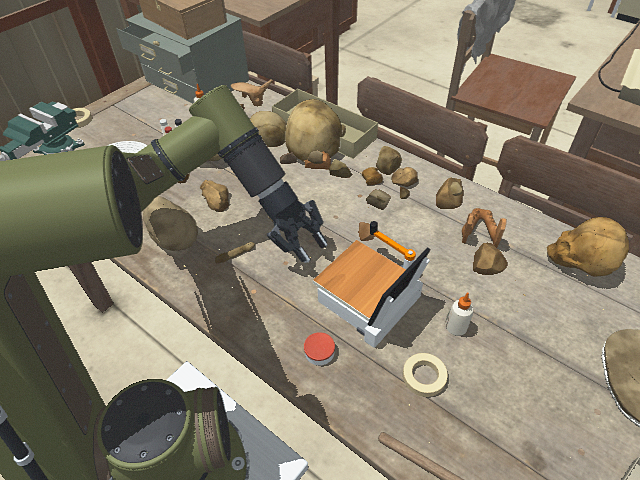

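```bash
python3 -m handwheel '[[[0,9,9,0,0,0,50],[0,9,9,0,0,0,50],[0,-9,9,0,0,0,50],[0,-12,12,0,0,0,50],[0,-9,9,0,0,0,50],[0,-7,7,0,0,0,50],[0,-5,5,0,0,0,50],[0,0,0,0,0,0,50]]]'
python3 - <<'E'
from h import *
o=ctrl.get_obs()
ex=np.array([-.028,-1,0]);ey=np.array([1,-.028,0]);O=np.array([.489,-.096,0])
p=o['position']-O; print('easel',p@ex,p@ey,p[2])
cv2.imwrite('pics/w4.png',ctrl.grab_frame('wrist'))
E
```

```text
t: 6.13
position: [0.4942, 0.0436, 0.0218]
tool_rot: [-2.358, 0.001, 3.112]
contact_force: [-0.3, 1.1, -0.7]
finger_gap: 0.05
easel -0.13974384941482612 0.0012501313618921363 0.021841938165213473
```

View pics/w4.png

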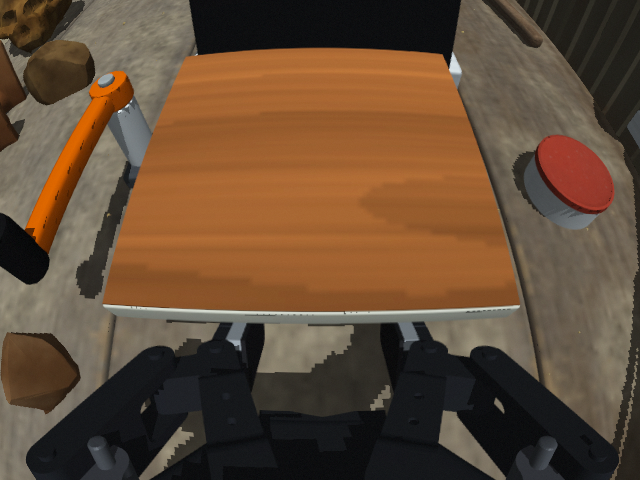

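```bash
python3 -m handwheel '[[[0,-4,-3,0,0,0,50],[0,-4,-4,0,0,0,50],[0,-4,-4,0,0,0,50],[0,-6,-5,0,0,0,50],[0,-6,-5,0,0,0,50],[0,0,0,0,0,0,50]]]'
cat > chk.py <<'E'
import sys
from h import *
o=ctrl.get_obs()
ex=np.array([-.028,-1,0]);ey=np.array([1,-.028,0]);O=np.array([.489,-.096,0])
p=o['position']-O; print('easel',(p@ex).round(4),(p@ey).round(4),p[2].round(4),o['contact_force'].round(1))
if len(sys.argv)>2: cv2.imwrite(f'pics/{sys.argv[1]}.png',ctrl.grab_frame(sys.argv[2]) )
if len(sys.argv)>3:
    im=cv2.imread(f'pics/{sys.argv[1]}.png'); cv2.imwrite(f'pics/{sys.argv[1]}.png',cv2.resize(im[190:360,270:480],None,fx=3.5,fy=3.5,interpolation=cv2.INTER_CUBIC))
E
python3 chk.py s5 scene z
```

```text
t: 6.68
position: [0.4948, 0.0431, 0.0555]
tool_rot: [-2.358, 0.002, 3.114]
contact_force: [-0.8, 0.9, -1.6]
finger_gap: 0.05
easel -0.1392 0.002 0.0555 [-0.8  0.9 -1.6]
```

View pics/s5.png

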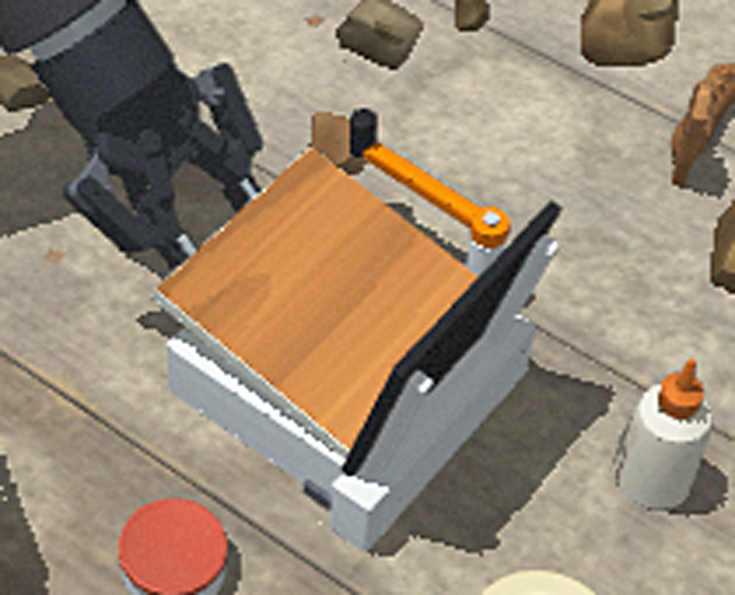

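```bash
python3 -m handwheel '[[[0,-6,-4,0,0,0,50],[0,-8,-5,0,0,0,50],[0,-8,-4,0,0,0,50],[0,-8,-3,0,0,0,50],[0,-8,-3,0,0,0,50],[0,-8,-2,0,0,0,50],[0,-8,-2,0,0,0,50],[0,0,0,0,0,0,50]]]'
python3 chk.py s6 scene z
```

```text
t: 7.4
position: [0.4936, 0.0198, 0.1094]
tool_rot: [-2.357, 0.001, 3.113]
contact_force: [-0.4, 2.1, -0.4]
finger_gap: 0.0503
easel -0.116 0.0014 0.1094 [-0.4  2.1 -0.4]
```

View pics/s6.png

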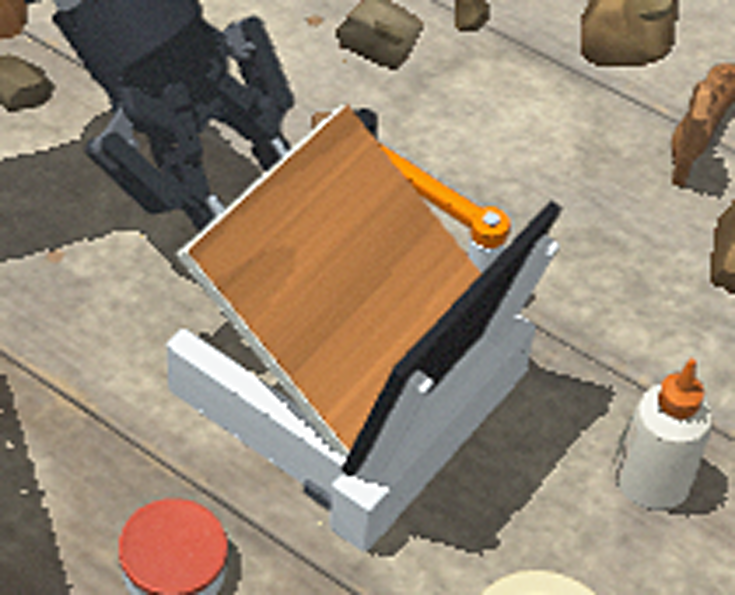

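```bash
python3 -m handwheel '[[[0,-8,-3,0,0,0,50],[0,-8,-2,0,0,0,50],[0,-8,-2,0,0,0,50],[0,-8,0,0,0,0,50],[0,-8,1,0,0,0,50],[0,-8,1,0,0,0,50],[0,-8,1,0,0,0,50],[0,0,0,0,0,0,50]]]'
python3 chk.py s7 scene z
```

```text
t: 8.12
position: [0.4925, -0.0173, 0.1516]
tool_rot: [-2.357, 0.001, 3.113]
contact_force: [0.4, 1.4, -0.4]
finger_gap: 0.0501
easel -0.0788 0.0013 0.1516 [ 0.4  1.4 -0.4]
```

View pics/s7.png

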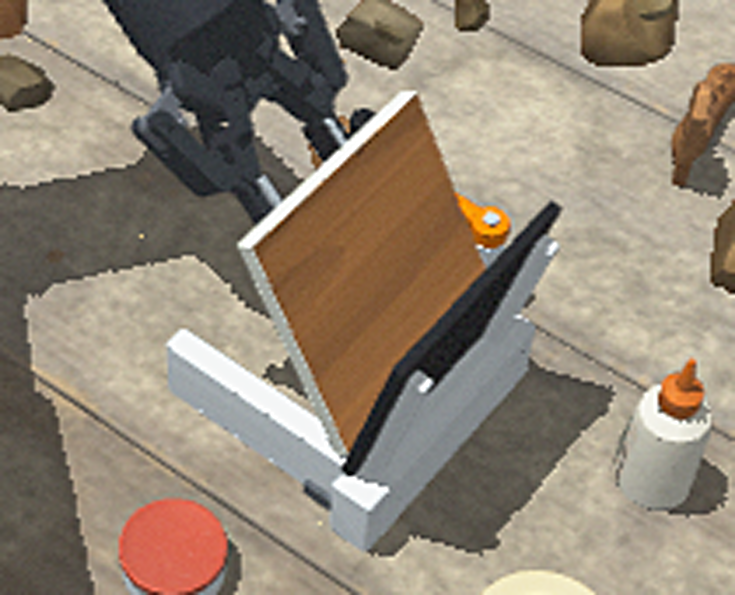

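```bash
python3 -m handwheel '[[[0,-7,2,0,0,0,50],[0,-7,2,0,0,0,50],[0,-8,3,0,0,0,50],[0,-8,4,0,0,0,50],[0,-6,4,0,0,0,50],[0,-5,4,0,0,0,50],[0,-5,4,0,0,0,50],[0,0,0,0,0,0,50]]]'
python3 chk.py s8 scene z
```

```text
t: 8.83
position: [0.4908, -0.0662, 0.1668]
tool_rot: [-2.356, -0.0, 3.112]
contact_force: [-0.5, -0.6, -0.1]
finger_gap: 0.0504
easel -0.0298 0.001 0.1668 [-0.5 -0.6 -0.1]
```

View pics/s8.png

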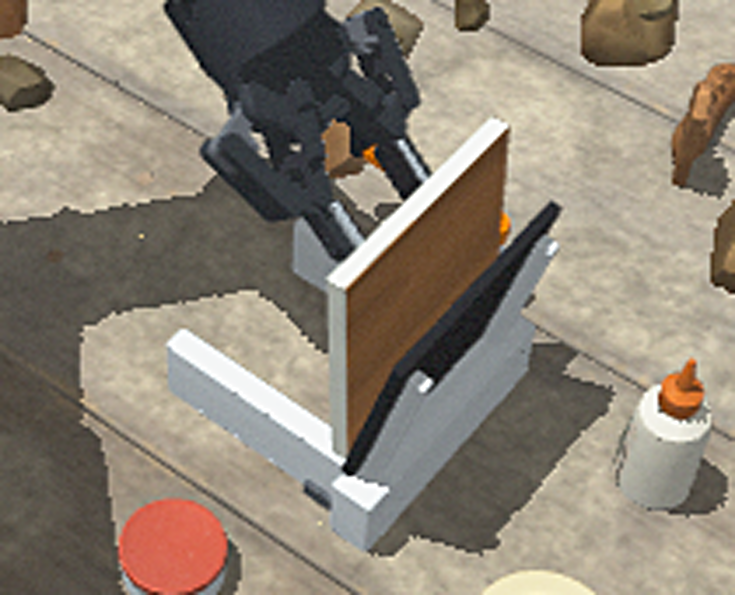

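Nearly upright, foot on rails. Continue forward slowly (≈ horizontal).

```bash
python3 -m handwheel '[[[0,-3,3,0,0,0,50],[0,-3,3,0,0,0,50],[0,-3,3,0,0,0,50],[0,-3,3,0,0,0,50],[0,-2,3,0,0,0,50],[0,-2,3,0,0,0,50],[0,-2,3,0,0,0,50],[0,0,0,0,0,0,50]]]'
python3 -m handwheel '[[[0,-2,3,0,0,0,50],[0,-1,2,0,0,0,50],[0,-1,2,0,0,0,50],[0,0,0,0,0,0,50]]]'
python3 chk.py s9 scene z
```

```text
t: 9.55
position: [0.4901, -0.0932, 0.1644]
tool_rot: [-2.356, -0.0, 3.113]
contact_force: [1.0, -0.2, 0.2]
finger_gap: 0.0501
t: 9.88
position: [0.49, -0.1007, 0.1623]
tool_rot: [-2.356, -0.0, 3.113]
contact_force: [0.1, 0.1, 0.9]
finger_gap: 0.0503
easel 0.0047 0.0011 0.1623 [0.1 0.1 0.9]
```

View pics/s9.png

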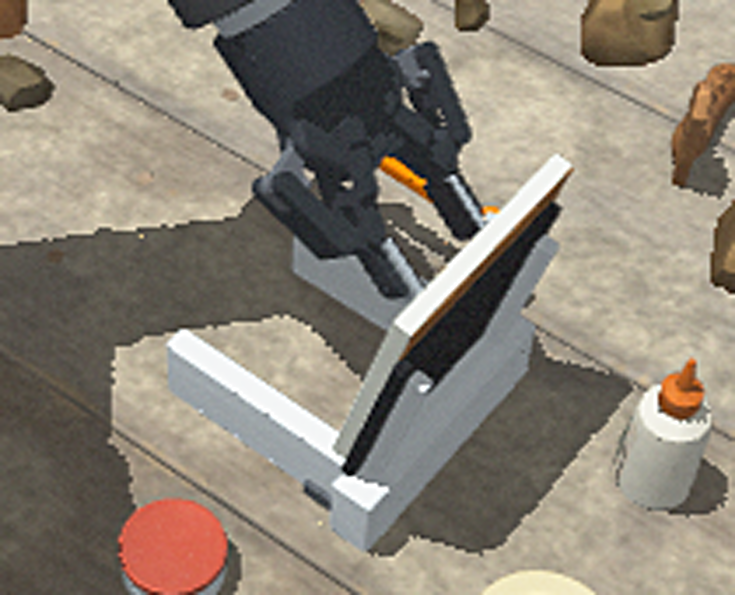

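```bash
python3 -m handwheel '[[[0,-3,3,0,0,0,50],[0,-2,2,0,0,0,50],[0,0,0,0,0,0,50]]]'
python3 -m handwheel '[[[0,-2,2,0,0,0,50],[0,0,0,0,0,0,50]]]'
```

```text
t: 10.18
position: [0.4906, -0.1042, 0.1625]
tool_rot: [-2.362, 0.001, 3.117]
contact_force: [-13.6, 30.4, 4.6]
finger_gap: 0.0499
t: 10.35
position: [0.4908, -0.1046, 0.1625]
tool_rot: [-2.366, 0.002, 3.119]
contact_force: [-25.6, 52.0, 8.5]
finger_gap: 0.0499
```

Firm contact, back off straight now.

```bash
python3 -m handwheel '[[[0,4,-4,0,0,0,50],[0,6,-6,0,0,0,50],[0,14,-14,0,0,0,50],[0,14,-14,0,0,0,50],[0,14,-14,0,0,0,40],[0,14,-14,0,0,0,20],[0,0,0,0,0,0,0],[0,0,0,0,0,0,0]]]'
python3 chk.py s10 scene z; python3 chk.py w10 wrist
```

```text
t: 11.02
position: [0.4927, -0.0165, 0.1624]
tool_rot: [-2.356, -0.0, 3.115]
contact_force: [0.1, -0.5, -0.6]
finger_gap: 0.0048
easel -0.0796 0.0015 0.1624 [ 0.1 -0.5 -0.6]
easel -0.079 0.0013 0.1623 [-1.2 -0.2 -0.6]
```

View pics/s10.png

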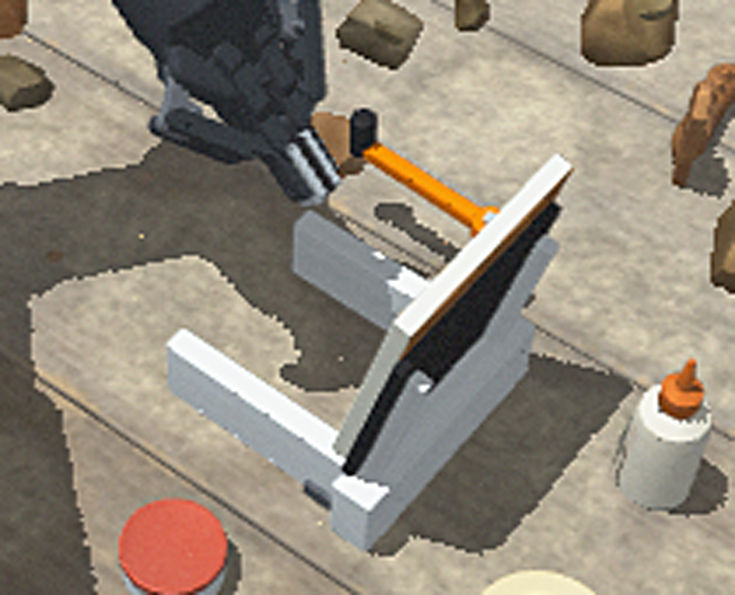

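View pics/w10.png

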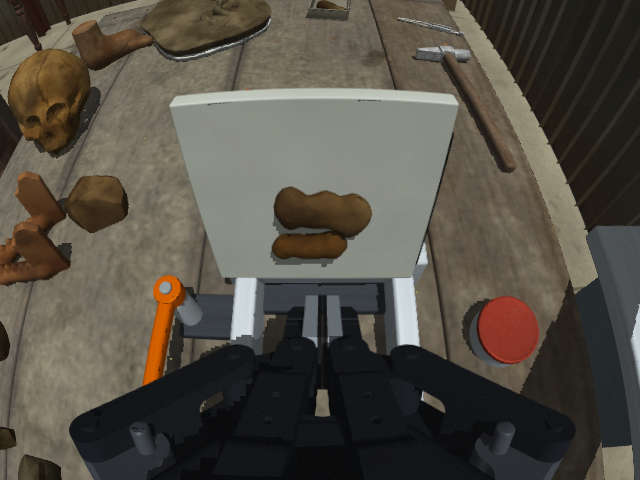

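```bash
python3 -m handwheel '[[[-38,5,-5,0,0,0,0],[-38,6,-6,0,0,0,0],[-38,6,-6,0,0,0,0],[-38,6,-6,0,0,0,0],[-4,0,0,0,0,0,0],[0,18,18,0,0,0,0],[0,14,14,0,0,0,0],[0,0,0,0,0,0,0]]]'
python3 chk.py s11 scene; python3 chk.py w11 wrist
```

```text
t: 11.78
position: [0.6474, 0.009, 0.1121]
tool_rot: [-2.353, -0.008, 3.111]
contact_force: [-0.3, -1.0, -0.9]
finger_gap: -0.0
easel -0.1095 0.1554 0.1121 [-0.3 -1.  -0.9]
easel -0.11 0.1562 0.115 [-0.5 -0.4  0.7]
```

View pics/s11.png

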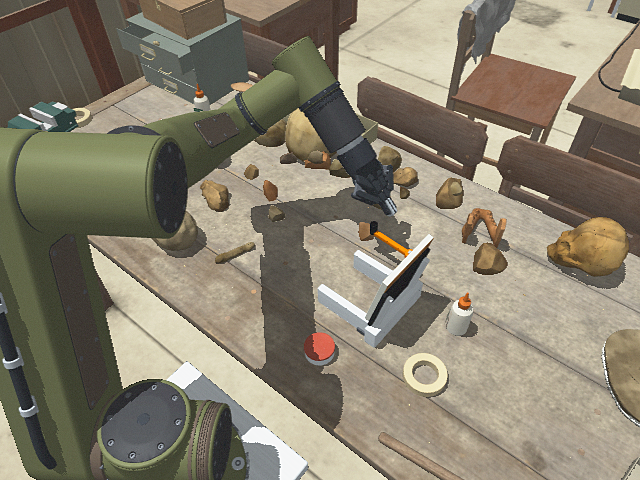

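View pics/w11.png

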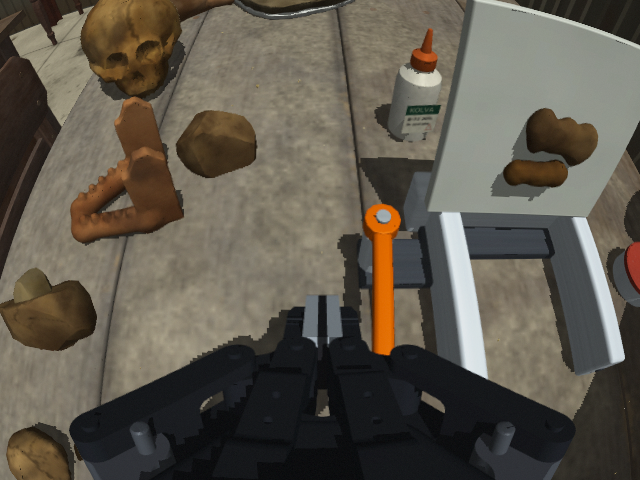

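```bash
python3 -m handwheel '[[[0,-9,9,0,0,0,0],[0,-9,9,0,0,0,0],[0,12,12,0,0,0,0],[0,12,12,0,0,0,0],[0,11,11,0,0,0,0],[0,0,0,0,0,0,0]]]'
python3 chk.py s12 scene z; python3 chk.py w12 wrist
```

```text
t: 12.38
position: [0.647, -0.0156, 0.0645]
tool_rot: [-2.353, -0.005, 3.113]
contact_force: [-0.9, -0.7, -1.5]
finger_gap: -0.0002
easel -0.0848 0.1557 0.0645 [-0.9 -0.7 -1.5]
easel -0.0854 0.1564 0.0658 [ 0.4  0.7 -0.4]
```

View pics/s12.png

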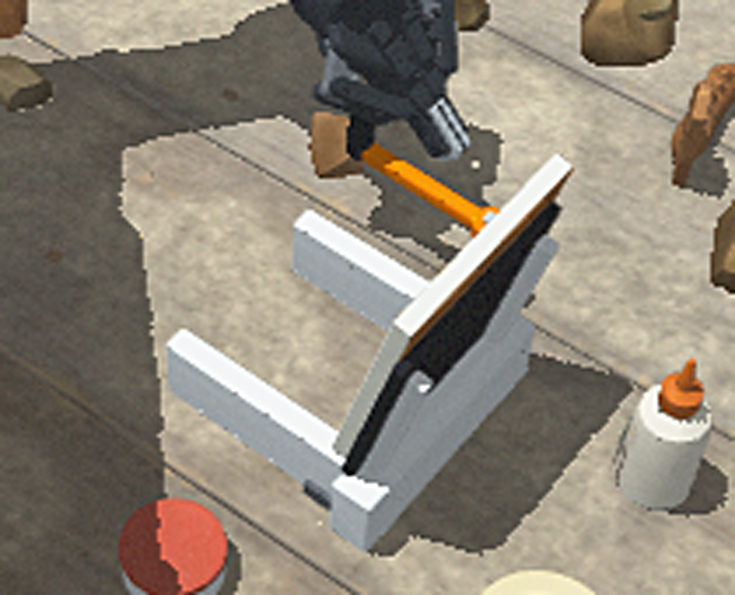

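View pics/w12.png

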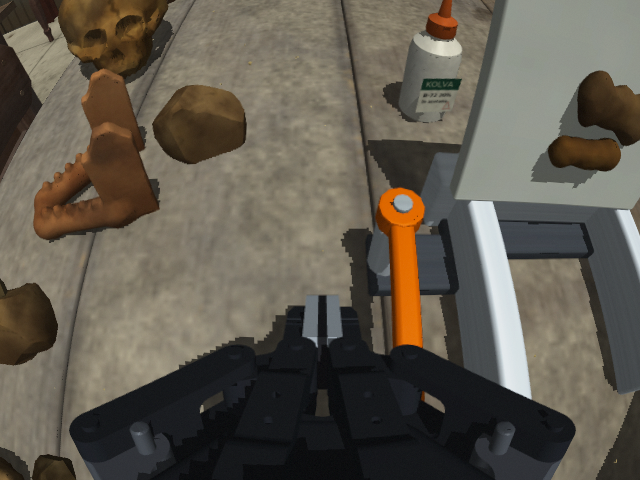

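Tip is beyond the arm on its far side; push toward the easel middle.

```bash
python3 -m handwheel '[[[10,0,0,0,0,0,0],[10,0,0,0,0,0,0],[10,0,0,0,0,0,0],[10,0,0,0,0,0,0],[0,0,0,0,0,0,0]]]'
python3 chk.py s13 scene z; python3 chk.py w13 wrist
```

```text
t: 12.9
position: [0.6083, -0.0124, 0.0686]
tool_rot: [-2.357, 0.001, 3.115]
contact_force: [0.3, -0.4, 0.4]
finger_gap: -0.0001
easel -0.0869 0.117 0.0686 [ 0.3 -0.4  0.4]
easel -0.0869 0.1175 0.0685 [0.1 0.2 0.8]
```

View pics/s13.png

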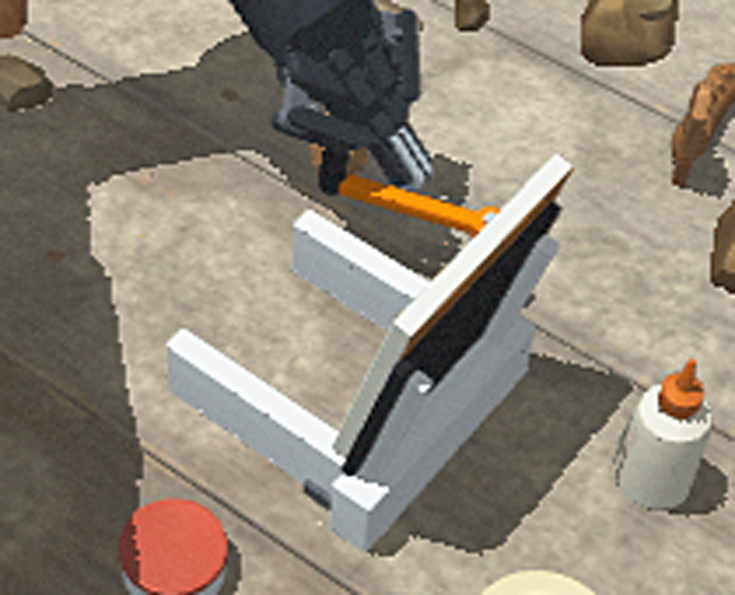

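View pics/w13.png

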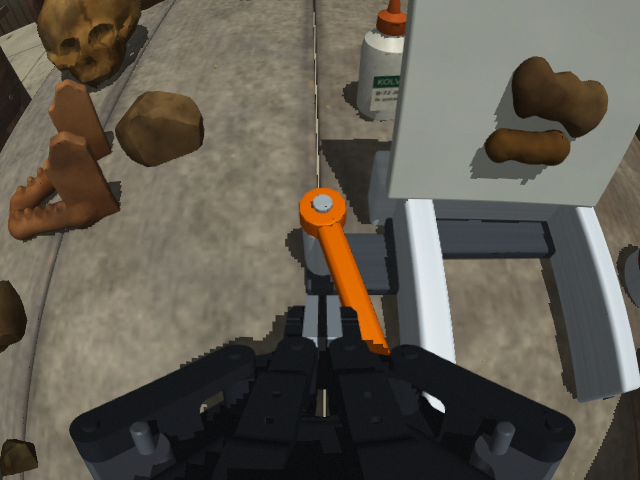

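```bash
python3 -m handwheel '[[[9,2,2,0,0,0,0],[9,1,1,0,0,0,0],[8,0,0,0,0,0,0],[8,0,0,0,0,0,0],[8,-2,2,0,0,0,0],[8,-2,2,0,0,0,0],[8,-3,3,0,0,0,0],[0,0,0,0,0,0,0]]]'
python3 chk.py s14 scene z; python3 chk.py w14 wrist
```

```text
t: 13.67
position: [0.5489, -0.0222, 0.0632]
tool_rot: [-2.356, -0.001, 3.113]
contact_force: [0.9, -0.1, 0.5]
finger_gap: -0.0001
easel -0.0755 0.0578 0.0632 [ 0.9 -0.1  0.5]
easel -0.0758 0.0584 0.0634 [0.1 0.4 0.9]
```

View pics/s14.png

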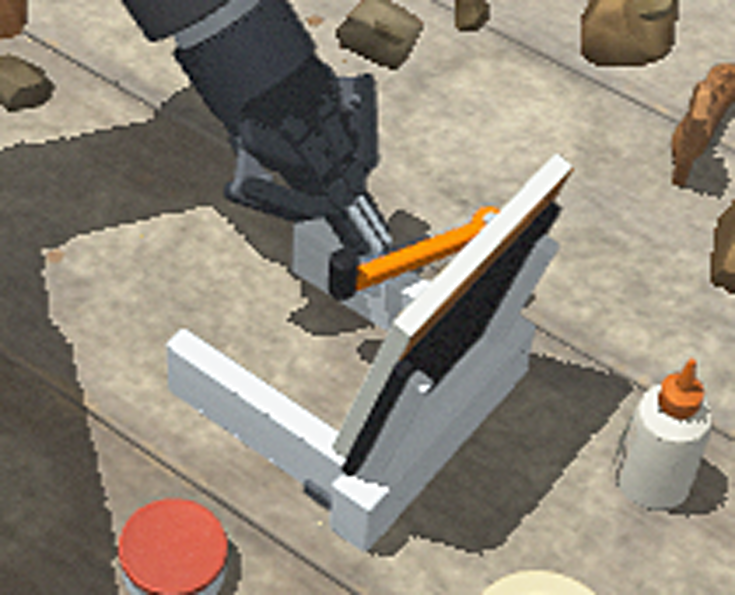

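View pics/w14.png

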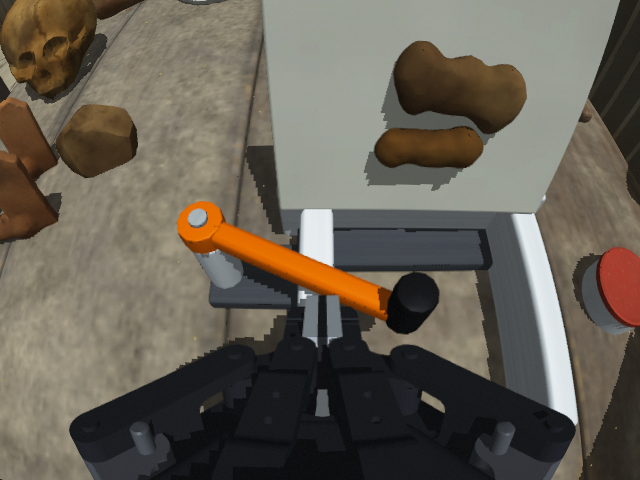

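```bash
python3 -m handwheel '[[[4,-5,4,0,0,0,0],[4,-5,5,0,0,0,0],[2,-5,5,0,0,0,0],[0,-3,3,0,0,0,0],[0,-3,3,0,0,0,0],[0,0,0,0,0,0,0],[0,0,0,0,0,0,0]]]'
python3 chk.py s15 scene z; python3 chk.py w15 wrist
```

```text
t: 14.35
position: [0.5395, -0.0506, 0.0642]
tool_rot: [-2.356, -0.0, 3.113]
contact_force: [-0.5, -0.5, 0.6]
finger_gap: -0.0001
easel -0.0468 0.0492 0.0642 [-0.5 -0.5  0.6]
easel -0.0471 0.0493 0.0643 [-0.1 -0.3 -0.1]
```

View pics/w15.png

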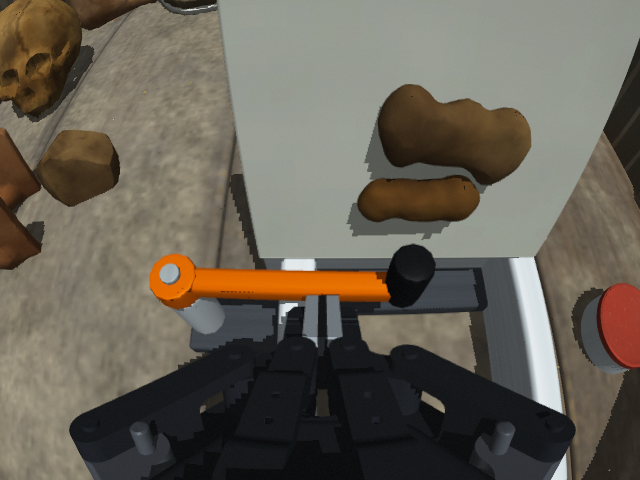

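```bash
python3 -m handwheel '[[[0,-2,2,0,0,0,0],[0,-1,1,0,0,0,0],[0,0,0,0,0,0,0],[0,0,0,0,0,0,0]]]'
python3 -m handwheel '[[[0,-1,1,0,0,0,0],[0,-1,1,0,0,0,0],[0,0,0,0,0,0,0],[0,0,0,0,0,0,0]]]'
```

```text
t: 14.78
position: [0.5399, -0.0533, 0.0643]
tool_rot: [-2.358, 0.001, 3.115]
contact_force: [-3.6, 6.9, 1.0]
finger_gap: 0.0002
t: 15.12
position: [0.5401, -0.054, 0.0642]
tool_rot: [-2.361, 0.002, 3.117]
contact_force: [-8.6, 20.4, 3.4]
finger_gap: -0.0001
```

Hard stop reached. Back off straight and look.

```bash
python3 -m handwheel '[[[0,3,-3,0,0,0,0],[0,6,-6,0,0,0,0],[0,14,-14,0,0,0,0],[0,14,-18,0,0,0,0],[0,10,-26,0,0,0,0],[0,10,-26,0,0,0,0],[0,0,-20,0,0,0,0],[0,0,0,0,0,0,0]]]'
python3 chk.py s16 scene z; python3 chk.py w16 wrist; python3 chk.py t16 top
```

```text
t: 15.78
position: [0.5444, 0.0663, 0.1066]
tool_rot: [-2.358, 0.004, 3.117]
contact_force: [-0.7, 0.2, 0.1]
finger_gap: 0.0003
easel -0.1639 0.0509 0.1066 [-0.7  0.2  0.1]
easel -0.1623 0.0501 0.1049 [ 0.2 -0.1 -0.4]
easel -0.161 0.0494 0.1037 [ 0.2 -0.  -0.6]
```

View pics/s16.png

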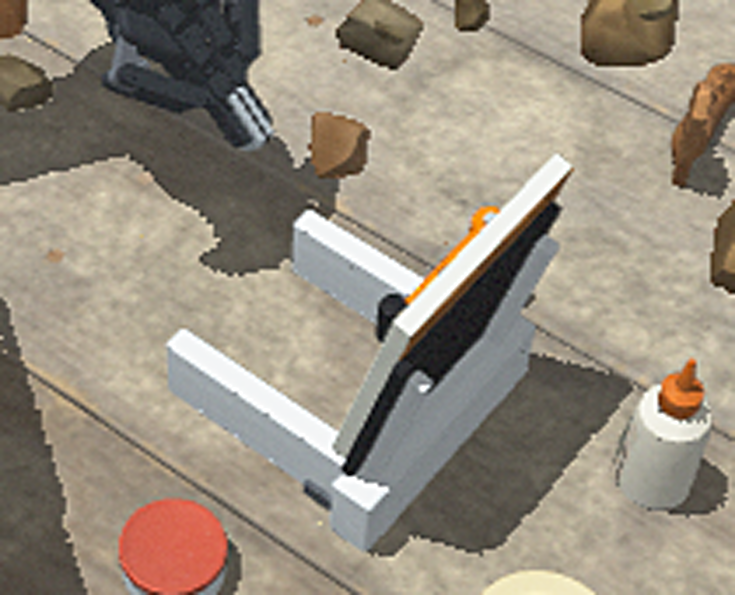

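View pics/w16.png

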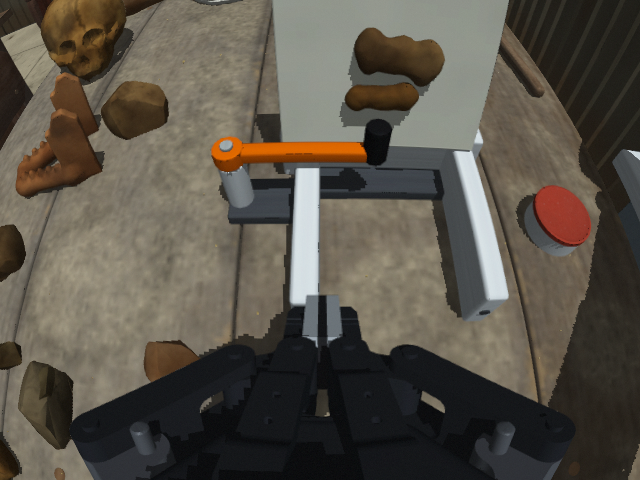

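View pics/t16.png

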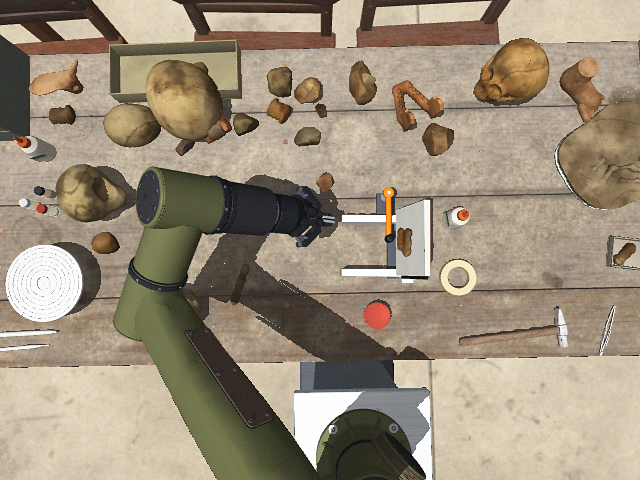

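Run:
```python
from h import *
im=cv2.imread('pics/t16.png'); h=cv2.cvtColor(im,cv2.COLOR_BGR2HSV)
m=cv2.inRange(h,(8,200,180),(20,255,255)); m[:180]=0;m[245:]=0;m[:,:380]=0;m[:,400:]=0
ys,xs=np.nonzero(m); top=plane('top',(xs[ys<198].mean(),ys[ys<198].mean()),.071); bot=plane('top',(xs[ys>215].mean(),ys[ys>215].mean()),.071)
d=bot-top; ex=np.array([-.028,-1,0]);ey=np.array([1,-.028,0])
print(top,bot,'keeper',np.arctan2(-d@ey,-d@ex))
for n,uv,hh in [('tin',(377,315),.026)]: print(n,plane('top',uv,hh))
print(ctrl.get_obs()['t'],ctrl.get_obs()['joint_velocities'].round(3)); print(ctrl.finish_job())
```

```text
[ 0.60715702 -0.06696606  0.071     ] [ 0.53424074 -0.0642282   0.071     ] keeper 1.5612585892372404
tin [ 0.32990415 -0.0397968   0.026     ]
15.9333 [-0.012  0.    -0.021 -0.003 -0.001  0.001]
the job is handed in; nothing more can be done
None
```

The panel now stands on its foot, leaning on the backrest with the fossil face showing. The keeper arm is swung across in front of it. I handed the job in at t = 15.9 s; the system reports no verdict.

- **Slide:** I pushed the panel along the rails until it met the backrest foot, with about 15 N felt at the stop.
- **Tilt:** With the tool tilted 45° and two fingertips under the bare free edge, I swung the panel up about its foot. I pressed it against the backrest with one short push, about 59 N at the fingertips.
- **Keeper:** I swung it with the shut fingertips until it met its hard stop at about 22 N.

**Last checks:**
- The pictures show the panel leaning flat and square, with its foot on both rails. I judged this by eye and did not measure the lean angle.
- The keeper measured 1.56 rad in the top view, against the 1.4 rad needed.
- The tin, tape roll and glue bottle looked unmoved. The rib piece was in the arm's shadow and looked in place. The maxilla and block skull were partly or wholly hidden by the arm in the last view, so I could not confirm them; no unexpected contact force was felt.
- The gripper was clear by about 0.1 m and touching nothing.

No check failed. The keeper pivot, knob and panel positions agreed between the two fixed cameras to within about 5 mm.

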